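Put away the test weights by metal in stack-nest trays

TASK

Put away the four test weights standing on the black rubber mat: stand the two brass ones in the grey tray, one to a bay, then set the empty green tray on the grey one, turned end for end (orange card strips on opposite sides) so that the lugs carry it level, clear above the weights, instead of letting it nest. Then stand the two steel weights in the green tray, one to a bay. Set everything down without dropping it, and leave the blue scoop and the small round level where they are.

Things in the scene. Friction and masses are not known exactly. Their poses are not given: they have to be found in the camera images.
- grey_tray: Grey plastic stack-nest tray (for brass), loose, beside the mat; 180 (x) x 136 (y) x 60 mm high. Origin: centre of underside, z up. A rib along y at x=0 (25 mm wide at the floor) parts two open bays, centres x=+-46, y=0 mm; floor 3 mm thick, flat over |x| 13-76, |y|<46. Inside the long walls, 4 lugs with tops at z=55 reach in to |y|=48: at x=+-55 on the +y wall (orange card strip on its rim), x=+-25 on -y.
- green_tray: Green tray (for steel), 180 g, same shape and axes, across the mat, turned at first about as the grey one is (0.6 rad). Lift it, empty, by its rib's cap pinched along x at its centre: 10 mm thick, sides vertical z=40-60 mm, wider below. On the grey tray the same way round it nests; turned 180 deg it rests on the lugs, centred, origin 55 mm above the grey one's, about 5 mm play each way.
- brass_ring: Stubby yellow brass ring weight, 40 mm diameter, 26 mm high, 12 mm hole down the middle, 250 g, standing flat. Origin centre of its underside, z up along its axis.
- brass_knob: Yellow brass knob weight: cylinder 29 mm diameter and 33 mm high, with a 17 mm knob on top, 45 mm high in all, 200 g. Origin centre of its underside, z up.
- steel_knob: Silver steel knob weight: same shape as the brass one (cylinder 29 mm diameter, 33 mm high, 17 mm knob, 45 mm in all), 200 g. Origin centre of its underside, z up.
- steel_disc: Silver squat steel weight: disc 40 mm diameter and 18 mm high with a 17 mm knob, 30 mm high in all, 200 g. Origin centre of its underside, z up.
- level: Bystander: round bullseye level, white case with a blue vial, 36 mm diameter, 13 mm high, in the middle of the mat. Origin centre of its underside. Leave it.
- scoop: Bystander: chipped blue enamel scoop with a handle, about 200 x 66 mm, 42 mm high, lying on the bench beyond the mat. Origin under the middle of its bowl, handle towards its -x. Leave it.
- mat: Black rubber mat, fixed, 260 (x) x 220 (y) mm, 3 mm thick; the four weights and the level stand on it, so their undersides start 3 mm above the white bench. Other equipment (a 245 mm high funnel stand at the left, scales at the sides and back) stands clear of the trays by 30 mm or more. Origin centre of its underside.
Things that resemble listed ones, but are neither listed nor needed, are in the scene too. What is shaped like the brass_ring but pink, red or turquoise is not meant.

How it is judged:
On the way, in this order (a step that is already met when the one before it is completed fails the run):
1. both brass weights stand released in the grey tray, one in each bay (((x of brass_ring in the frame of grey_tray between 0.02 and 0.072 m and y of brass_ring in the frame of grey_tray between -0.05 and 0.05 m and z of brass_ring in the frame of grey_tray between -0.002 and 0.01 m and angle between each of brass_ring, brass_knob's own z axis and vertical below 0.12 rad and x of brass_knob in the frame of grey_tray between -0.072 and -0.02 m and y of brass_knob in the frame of grey_tray between -0.05 and 0.05 m and z of brass_knob in the frame of grey_tray between -0.002 and 0.01 m) or (x of brass_ring in the frame of grey_tray between -0.072 and -0.02 m and y of brass_ring in the frame of grey_tray between -0.05 and 0.05 m and z of brass_ring in the frame of grey_tray between -0.002 and 0.01 m and angle between each of brass_ring, brass_knob's own z axis and vertical below 0.12 rad and x of brass_knob in the frame of grey_tray between 0.02 and 0.072 m and y of brass_knob in the frame of grey_tray between -0.05 and 0.05 m and z of brass_knob in the frame of grey_tray between -0.002 and 0.01 m)) and contact force between each of brass_ring, brass_knob and the fingers below 0.1 N and angle between grey_tray's own z axis and vertical below 0.05 rad and height (world z) of grey_tray below 0.006 m), for 0.2 s.
2. the green tray, empty, rests released on the grey tray's lugs, turned 180 degrees, level and 55 mm up (horizontal distance between green_tray and grey_tray below 0.01 m and z of green_tray in the frame of grey_tray between 0.051 and 0.0585 m and angle between green_tray's own z axis and vertical below 0.05 rad and angle between the x axis of green_tray and the x axis of grey_tray, either way round below 0.15 rad and contact force between green_tray and the fingers below 0.1 N and ((x of brass_ring in the frame of grey_tray between 0.02 and 0.072 m and y of brass_ring in the frame of grey_tray between -0.05 and 0.05 m and z of brass_ring in the frame of grey_tray between -0.002 and 0.01 m and angle between each of brass_ring, brass_knob's own z axis and vertical below 0.12 rad and x of brass_knob in the frame of grey_tray between -0.072 and -0.02 m and y of brass_knob in the frame of grey_tray between -0.05 and 0.05 m and z of brass_knob in the frame of grey_tray between -0.002 and 0.01 m) or (x of brass_ring in the frame of grey_tray between -0.072 and -0.02 m and y of brass_ring in the frame of grey_tray between -0.05 and 0.05 m and z of brass_ring in the frame of grey_tray between -0.002 and 0.01 m and angle between each of brass_ring, brass_knob's own z axis and vertical below 0.12 rad and x of brass_knob in the frame of grey_tray between 0.02 and 0.072 m and y of brass_knob in the frame of grey_tray between -0.05 and 0.05 m and z of brass_knob in the frame of grey_tray between -0.002 and 0.01 m)) and horizontal distance between each of steel_knob, steel_disc and green_tray above 0.11 m), for 0.2 s.
At the end, for the whole second after the job is handed in: One brass weight upright (0.12 rad) on each grey bay floor; grey tray flat on bench; green tray on its lugs, 51-58.5 mm above grey, within 10 mm sideways, level (0.05 rad), parallel (0.15 rad); one steel weight upright on each green bay floor; all released and at rest (((x of brass_ring in the frame of grey_tray between 0.02 and 0.072 m and y of brass_ring in the frame of grey_tray between -0.05 and 0.05 m and z of brass_ring in the frame of grey_tray between -0.002 and 0.01 m and angle between each of brass_ring, brass_knob's own z axis and vertical below 0.12 rad and x of brass_knob in the frame of grey_tray between -0.072 and -0.02 m and y of brass_knob in the frame of grey_tray between -0.05 and 0.05 m and z of brass_knob in the frame of grey_tray between -0.002 and 0.01 m) or (x of brass_ring in the frame of grey_tray between -0.072 and -0.02 m and y of brass_ring in the frame of grey_tray between -0.05 and 0.05 m and z of brass_ring in the frame of grey_tray between -0.002 and 0.01 m and angle between each of brass_ring, brass_knob's own z axis and vertical below 0.12 rad and x of brass_knob in the frame of grey_tray between 0.02 and 0.072 m and y of brass_knob in the frame of grey_tray between -0.05 and 0.05 m and z of brass_knob in the frame of grey_tray between -0.002 and 0.01 m)) and ((x of steel_knob in the frame of green_tray between 0.02 and 0.072 m and y of steel_knob in the frame of green_tray between -0.05 and 0.05 m and z of steel_knob in the frame of green_tray between -0.002 and 0.01 m and angle between each of steel_knob, steel_disc's own z axis and vertical below 0.12 rad and x of steel_disc in the frame of green_tray between -0.072 and -0.02 m and y of steel_disc in the frame of green_tray between -0.05 and 0.05 m and z of steel_disc in the frame of green_tray between -0.002 and 0.01 m) or (x of steel_knob in the frame of green_tray between -0.072 and -0.02 m and y of steel_knob in the frame of green_tray between -0.05 and 0.05 m and z of steel_knob in the frame of green_tray between -0.002 and 0.01 m and angle between each of steel_knob, steel_disc's own z axis and vertical below 0.12 rad and x of steel_disc in the frame of green_tray between 0.02 and 0.072 m and y of steel_disc in the frame of green_tray between -0.05 and 0.05 m and z of steel_disc in the frame of green_tray between -0.002 and 0.01 m)) and angle between each of grey_tray, green_tray's own z axis and vertical below 0.05 rad and height (world z) of grey_tray below 0.006 m and horizontal distance between green_tray and grey_tray below 0.01 m and z of green_tray in the frame of grey_tray between 0.051 and 0.0585 m and angle between the x axis of green_tray and the x axis of grey_tray, either way round below 0.15 rad and linear speed of each of brass_ring, brass_knob, steel_knob, steel_disc, grey_tray, green_tray below 0.02 m/s); the robot touches nothing.
It fails at once if a weight or the green tray is dropped (falls free of the fingers faster than 0.7 m/s, a fall of about 25 mm) ((linear speed of brass_ring above 0.7 m/s and contact force between brass_ring and the fingers below 0.1 N) or (linear speed of brass_knob above 0.7 m/s and contact force between brass_knob and the fingers below 0.1 N) or (linear speed of steel_knob above 0.7 m/s and contact force between steel_knob and the fingers below 0.1 N) or (linear speed of steel_disc above 0.7 m/s and contact force between steel_disc and the fingers below 0.1 N) or (linear speed of green_tray above 0.7 m/s and contact force between green_tray and the fingers below 0.1 N)).
It fails at once if the scoop or the level is shifted more than 25 mm (distance of any of scoop, level from where it was at the start of the episode above 0.025 m).
It also fails if it takes over 136 s, if anything falls off the work surface, if the arm or the gripper's body presses on something with over 40 N, if the wrist force passes 120 N, or if a joint passes its speed limit or range.

ROBOT

A 6-joint arm with a two-finger parallel gripper is mounted at the origin on the work surface. World frame = base frame: x ahead of the robot, y to its left, z up, the work surface at z = 0. Lengths are in m, angles in rad, forces in N, time in s.
With the tool pointing down it reaches from about 0.425 to 1.125 m from the base axis. Payload 14.9 kg.
Tool frame: the origin (TCP) lies on the centre line of the jaws, within the pads' length; the fingertips stand 25 mm ahead of it and the grasp point (between the pads) lies 6 mm ahead of it; z points along the fingers, y is the direction in which the jaws open and shut (so a half turn about z gives the same grasp; the last joint's range is limited). The gripper opens to 91 mm and grips with 3 to 60 N. Pads are 32 mm wide; open, the fingers measure 118 mm over their backs; the gripper's body (76 mm by 178 mm) begins 60 mm behind the grasp point.
Start: joints at [-1.153, 0.379, 1.734, -0, 1.028, -0.033], TCP at [0.305, -0.63, 0.239] pointing down, gripper open.
Joint ranges: [-2.77, 2.77], [-0.74, 2.19], [0, 2.66], [-1.06, 4.2], [0.31, 2.87], [-3.08, 3.08]. Speed limits (rad/s): [1.89, 1.89, 2.39, 3.14, 3.14, 3.14].

INTERFACE

Orientations are given as a unit quaternion [x, y, z, w].
In Python, from plant import robot gives the robot as it stands.
- The arm moves only by the tool step_arm, never from a script. Its argument "plan" is a list that holds one entry, the list of rows, each a list of 7 numbers: the turn, a rotation vector about the tool's x, y, z in degrees, then the shift along the tool's x, y, z in cm, then the gripper's target within -1 to 1 (shut at 1, half-way at 0, fully open at -1). In form: [[[ax, ay, az, x, y, z, claw], ...]]. A call has 1 to 10 rows; each row shifts and turns the commanded pose from where the row before left it, along the tool's axes as they then stand; what a row does not reach is not made up. A row lasts 1/8 s, in which the tool goes at most 62.5 mm and 10.7 degrees, less where a joint would pass 70% of its speed; a pose out of reach is approached as far as the arm can. A call is refused whole if a number of a shift passes 6.25 or a number of a turn 10.7, either way. A call with a gripper value outside its range is refused whole. The fingers move at their own pace and stop on an object; "grip_force" is the grip in N (left out, the last holds). Time passes only in rows, so rows that do not move let the fingers close. It gives the time, the measured TCP pose, the force and the opening at its end, in the units of the state.
- robot.get_obs(): the state, without advancing time (a new reading comes with each control period).
- robot.capture(name): name is "side" or "top" or "wrist"; returns the picture (400x640x3 uint8, blue, green, red); there is no depth.
- robot.camera_model(name): a dict with "fx", "fy", "cx", "cy" (pixels), "R" (3x3) and "t" (3): a world point X has camera coordinates R X + t. Camera axes: x right, y down, z forward; pixel columns grow to the right and rows downward; lengths in m; the calibration is good to about 2 mm. A picture is of the moment at which its call begins: read the wrist's pose just before it. camera_model takes no time and is no camera call; for the wrist camera it gives the pose at the moment of the call.
- robot.sign_off(): hands the job in, once; it reports no verdict.
The state is a dict: "t": time; "joint_positions": joint angles; "qd": joint speeds; "joint_efforts": joint torques, N m; "eef_pos": TCP position; "eef_rot": TCP orientation; "force": force on the tool from outside, world axes, zero at the start; "wrist_torque": the same for the moment, N m; "gripper_width": opening from 0.0 (shut) to 1.0 (fully open).
Only numpy, scipy, OpenCV 4.12 (cv2) and the standard library are available. Lean on these libraries where they do the work, as an engineer would, in place of code of your own. Each camera call takes 0.05 s, during which the arm holds its last target.

## Working session

There is one attempt and no reset: what is moved stays moved. The work goes in short steps, Python scripts to look and compute and a tool call to move; the robot and the scene stay as the last step left them, time stands still between calls to the robot, and variables do not carry over. Pictures are saved under pics/ and viewed, and the job is handed in when it is done.

Besides the shell and the picture viewer there is one more tool, called after "Call:" by a JSON object that holds its "api" and its "payload". step_arm: Moves the arm, as the interface text tells. Its arguments: {"type":"object","properties":{"plan":{"type":"array"},"grip_force":{"type":"number"}},"required":["plan"]}

```bash
ls; mkdir -p pics
python3 - <<'E'
from plant import robot
import cv2,numpy as np
o=robot.get_obs();print(o)
for n in("side","top","wrist"):
    m=robot.camera_model(n);print(n,{k:np.round(v,4).tolist() for k,v in m.items()})
    cv2.imwrite(f"pics/a_{n}.png",robot.capture(n))
E
```

```text
pics
{'t': 0.0, 'joint_positions': array([-1.15328244e+00,  3.79423099e-01,  1.73481432e+00,  1.85928565e-05,
        1.02848781e+00, -3.33038949e-02]), 'qd': array([-0.00075627,  0.00099901, -0.00084432,  0.00094157, -0.00102684,
        0.00064914]), 'joint_efforts': array([-1.98732458e-03, -7.63725686e+01, -4.34371555e+01,  6.49662456e-02,
        4.24620614e-02, -1.10021060e-04]), 'eef_pos': array([ 0.30482953, -0.62971044,  0.23826146]), 'eef_rot': array([ 9.74703717e-01,  2.23500209e-01, -1.00305908e-04, -5.57392998e-04]), 'force': array([ 0.27874774, -0.19590109, -0.42205176]), 'wrist_torque': array([ 0.03155291, -0.02721169,  0.02189949]), 'gripper_width': 0.9990894675867703}
side {'fx': 491.8338, 'fy': 491.8338, 'cx': 312.0904, 'cy': 195.9573, 'R': [[-0.8973, -0.4408, 0.022], [-0.234, 0.4329, -0.8705], [0.3742, -0.7863, -0.4916]], 't': [0.5189, 0.1516, 0.7505]}
top {'fx': 504.1303, 'fy': 504.1303, 'cx': 320.7032, 'cy': 205.2355, 'R': [[0.0047, -0.9994, -0.0348], [-0.9989, -0.0031, -0.0475], [0.0474, 0.035, -0.9983]], 't': [0.0125, 0.5431, 0.9544]}
wrist {'fx': 299.0362, 'fy': 299.0362, 'cx': 320.5534, 'cy': 204.1718, 'R': [[0.4361, -0.8999, -0.001], [-0.8609, -0.4176, 0.2906], [-0.2619, -0.1259, -0.9568]], 't': [-0.7002, -0.0337, 0.3919]}
```

View pics/a_top.png

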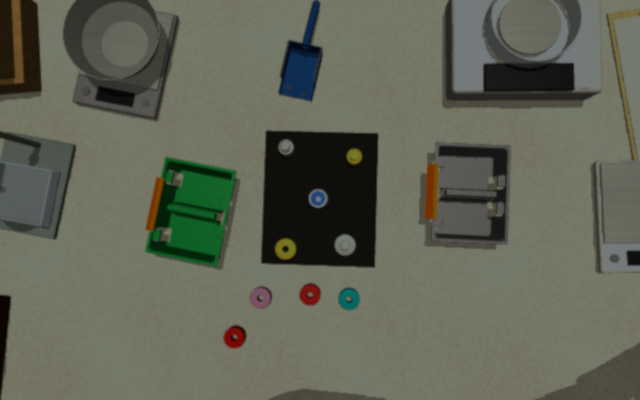

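View pics/a_side.png

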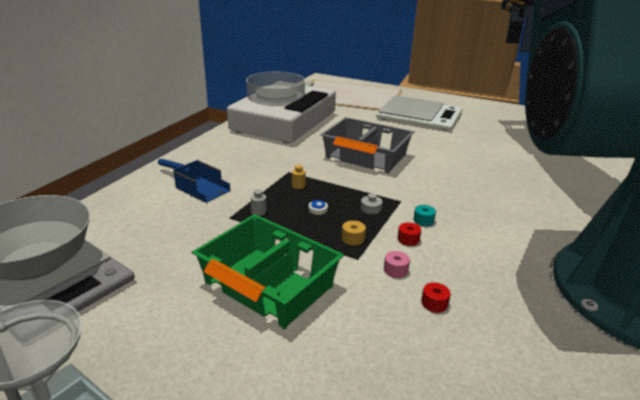

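View pics/a_wrist.png

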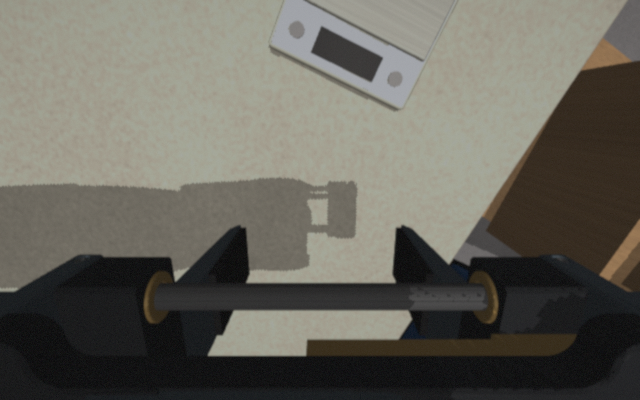

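The top view shows the grey tray at about (470,193), the green tray at (192,212), the brass knob at (355,157) and the brass ring at (285,249). The steel knob is at (286,147), the steel disc at (345,245) and the level at (318,198). Both orange strips are on the image's left (world +y).

```bash
cat > h.py <<'E'
import cv2,numpy as np
from plant import robot
def ray(m,u,v,z):
    R=np.array(m["R"]);t=np.array(m["t"]).ravel()
    C=-R.T@t; d=R.T@np.array([(u-m["cx"])/m["fx"],(v-m["cy"])/m["fy"],1.0])
    return C+d*(z-C[2])/d[2]
def proj(m,X):
    c=np.array(m["R"])@np.array(X)+np.array(m["t"]).ravel()
    return np.array([m["fx"]*c[0]/c[2]+m["cx"],m["fy"]*c[1]/c[2]+m["cy"]])
def crop(img,x0,y0,x1,y1,s,name):
    cv2.imwrite(name,cv2.resize(img[y0:y1,x0:x1],None,fx=s,fy=s,interpolation=cv2.INTER_NEAREST))
E
python3 - <<'E'
from h import *
im=cv2.imread("pics/a_top.png");m=robot.camera_model("top")
hsv=cv2.cvtColor(im,cv2.COLOR_BGR2HSV)
crop(im,255,125,385,275,4,"pics/b_mat.png")
crop(im,140,150,245,270,5,"pics/b_green.png")
crop(im,415,135,520,250,5,"pics/b_grey.png")
def comps(mask,box,mn=20):
    k=np.zeros_like(mask);x0,y0,x1,y1=box;k[y0:y1,x0:x1]=mask[y0:y1,x0:x1]
    n,l,s,c=cv2.connectedComponentsWithStats(k)
    return [(s[i].tolist(),c[i],cv2.minAreaRect(np.argwhere(l==i)[:,::-1].astype(np.float32))) for i in range(1,n) if s[i,4]>=mn]
mat=(264,131,378,267)
gr=hsv
print("yellow");[print(x) for x in comps(cv2.inRange(hsv,(18,80,60),(35,255,255)),mat)]
print("white");[print(x) for x in comps(cv2.inRange(hsv,(0,0,60),(180,70,255)),(268,135,374,262))]
print("orange");[print(x) for x in comps(cv2.inRange(hsv,(5,180,100),(17,255,255)),(140,150,445,270))]
print("green");[print(x) for x in comps(cv2.inRange(hsv,(45,120,30),(80,255,255)),(140,150,245,275),200)]
E
```

```text
yellow
([347, 148, 15, 16, 197], array([353.90862944, 155.73096447]), ((354.0, 155.5), (15.0, 14.0), 90.0))
([275, 238, 21, 22, 342], array([285.01169591, 248.52046784]), ((285.0, 248.5), (21.0, 20.0), 90.0))
white
([278, 139, 16, 16, 191], array([285.54973822, 146.62303665]), ((285.5000305175781, 146.50001525878906), (14.758047103881836, 14.758047103881836), 63.43495178222656))
([309, 189, 19, 19, 129], array([318.01550388, 197.94573643]), ((318.0, 198.0), (18.0, 18.0), 90.0))
([334, 234, 22, 22, 366], array([344.70491803, 244.37978142]), ((344.75, 244.25), (21.21320343017578, 20.50609588623047), 45.0))
orange
([425, 164, 10, 55, 397], array([429.70025189, 191.17380353]), ((429.5, 191.0), (54.0, 9.0), 90.0))
([146, 178, 17, 52, 347], array([154.21613833, 203.96253602]), ((154.28536987304688, 203.66830444335938), (6.704931735992432, 52.59180450439453), 12.094757080078125))
green
([146, 158, 90, 109, 6143], array([192.56194042, 213.27543545]), ((190.9257354736328, 211.35279846191406), (72.92770385742188, 97.44295501708984), 11.888657569885254))
```

View pics/b_mat.png

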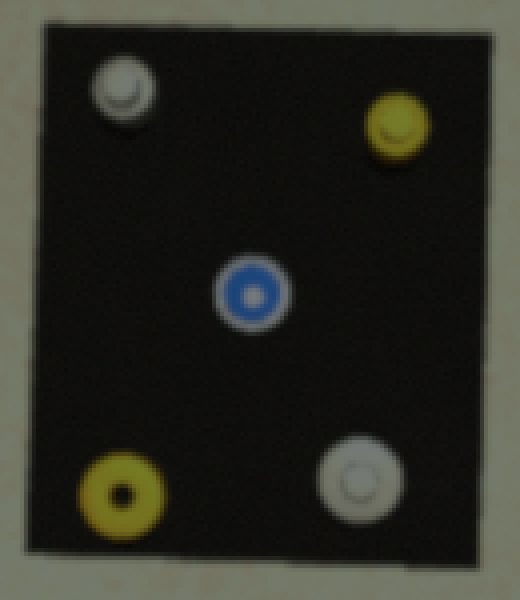

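View pics/b_green.png

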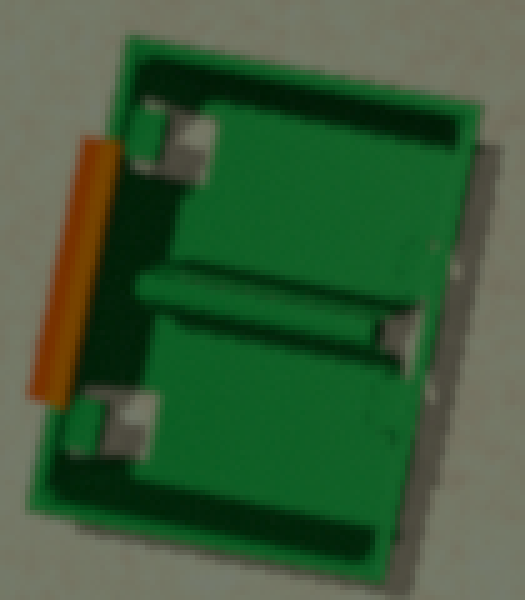

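View pics/b_grey.png

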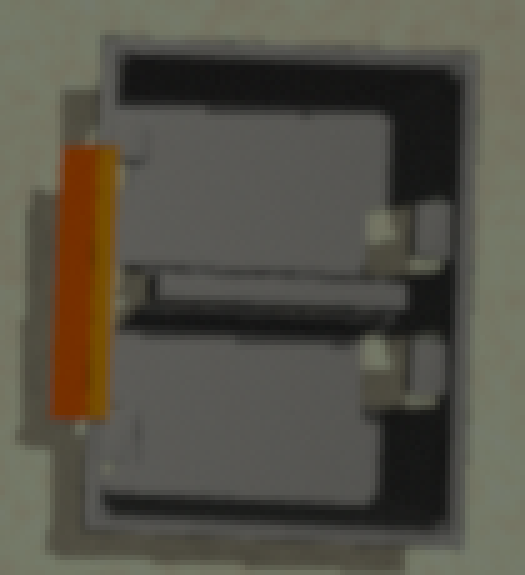

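Run:
```python
from h import *
m=robot.camera_model("top")
R=np.array(m["R"]);print("cam",-R.T@np.array(m["t"]).ravel())
def px(c,s,o):return [(c[0]+.5)/s-.5+o[0],(c[1]+.5)/s-.5+o[1]]
def tray(cs,o,rib):
    P=np.array([ray(m,*px(c,5,o),0.06)[:2] for c in cs]) # TL TR BR BL
    print(np.round(P,4).tolist());c=P.mean(0)
    x=(P[0]+P[1]-P[2]-P[3])/2;y=(P[0]+P[3]-P[1]-P[2])/2
    print("c",c.round(4),"Lx",np.linalg.norm(x).round(4),"Ly",np.linalg.norm(y).round(4),"yaw",np.degrees([np.arctan2(x[1],x[0]),np.arctan2(-y[0],y[1])]).round(2))
    r=np.array([ray(m,*px(q,5,o),0.06)[:2] for q in rib]);print("rib",r.round(4).tolist(),r.mean(0).round(4),np.degrees(np.arctan2(-(r[0]-r[1])[0],(r[0]-r[1])[1])))
print("green");tray([(130,38),(483,103),(387,582),(30,510)],(140,150),[(135,283),(383,328)])
print("grey");tray([(103,38),(480,55),(463,547),(83,530)],(415,135),[(158,288),(407,293)])
for n,c,z in [("sknob",(122,87),.048),("bknob",(398,123),.048),("ring",(122.5,494),.029),("disc",(360,480),.033),("level",(252,293),.016)]:
    print(n,ray(m,*px(c,4,(255,125)),z).round(4))
# body-circle estimates
for n,u,v,z in [("sknob",285.5,146.6,.036),("bknob",353.9,155.7,.036),("ring",285,248.5,.029),("disc",344.7,244.3,.021)]:
    print(n,ray(m,u,v,z).round(4))
```

```text
cam [ 0.49722973 -0.01931275  0.97897718]
green
[[0.6292, 0.3012], [0.605, 0.1691], [0.429, 0.2022], [0.4544, 0.335]]
c [0.5294 0.2518] Lx 0.1785 Ly 0.1347 yaw [-10.8 -10.6]
rib [[0.5382, 0.2975], [0.5219, 0.205]] [0.5301 0.2513] -9.97325999945058
grey
[[0.6565, -0.1953], [0.6501, -0.3309], [0.4722, -0.3226], [0.4775, -0.1871]]
c [ 0.5641 -0.259 ] Lx 0.1787 Ly 0.1357 yaw [-2.66 -2.48]
rib [[0.5652, -0.2146], [0.5636, -0.3038]] [ 0.5644 -0.2592] -1.0392304728572566
sknob [0.6511 0.0803 0.048 ]
bknob [ 0.6342 -0.0482  0.048 ]
ring [0.4612 0.0805 0.029 ]
disc [ 0.4685 -0.0312  0.033 ]
level [0.557  0.0204 0.016 ]
sknob [0.6527 0.0808 0.036 ]
bknob [ 0.6353 -0.0482  0.036 ]
ring [0.4605 0.081  0.029 ]
disc [ 0.4688 -0.0315  0.021 ]
```

```bash
cat >> h.py <<'E'
def go(x,y,z,yaw=None):
    """tool-axes delta (cm) from measured TCP to world target, yaw = desired world heading (deg) of tool x"""
    from scipy.spatial.transform import Rotation as Ro
    o=robot.get_obs();p=o["eef_pos"];M=Ro.from_quat(o["eef_rot"]).as_matrix()
    th=np.degrees(np.arctan2(M[1,0],M[0,0]))
    d=M.T@(np.array([x,y,z])-p)*100
    s="t %.2f pos %s yaw %.2f tilt %.2f w %.3f F %s | d_cm %s"%(o["t"],p.round(4),th,np.degrees(np.arccos(min(1,-M[2,2]))),o["gripper_width"],o["force"].round(1),d.round(2))
    if yaw is not None:
        s+=" az %.2f"%(-((yaw-th+180)%360-180))
        Y=np.radians(yaw);N=np.array([[np.cos(Y),np.sin(Y),0],[np.sin(Y),-np.cos(Y),0],[0,0,-1]])
        s+=" d_after_turn %s"%((N.T@(np.array([x,y,z])-p)*100).round(2))
    s+=" j6 %.2f"%o["joint_positions"][5]
    print(s)
E
python3 - <<'E'
from h import *
m=robot.camera_model("side");im=cv2.imread("pics/a_side.png")
for n,X in dict(sk=(.6515,.0805,.048),bk=(.6345,-.048,.048),ring=(.461,.081,.029),disc=(.4685,-.031,.033),lev=(.557,.02,.016)).items():
    p=proj(m,X);print(n,p);cv2.circle(im,tuple(np.round(p).astype(int).tolist()),1,(0,0,255),-1)
def corners(c,yaw):
    a=np.radians(yaw)
    for sx in(-90,90):
        for sy in (-68,68):
            x=np.array([sx,sy])/1000;X=[c[0]+np.cos(a)*x[0]-np.sin(a)*x[1],c[1]+np.sin(a)*x[0]+np.cos(a)*x[1],.06]
            cv2.circle(im,tuple(np.round(proj(m,X)).astype(int).tolist()),1,(255,0,255),-1)
corners((.5294,.2518),-10.7);corners((.5641,-.259),-2.6)
crop(im,190,110,440,320,3,"pics/c_side.png")
E
```

```text
sk [257.79350452 191.7203125 ]
bk [298.20953113 166.77191107]
ring [352.9013999  227.10152874]
disc [371.51569229 195.84852883]
lev [317.65494717 204.35027989]
```

View pics/c_side.png

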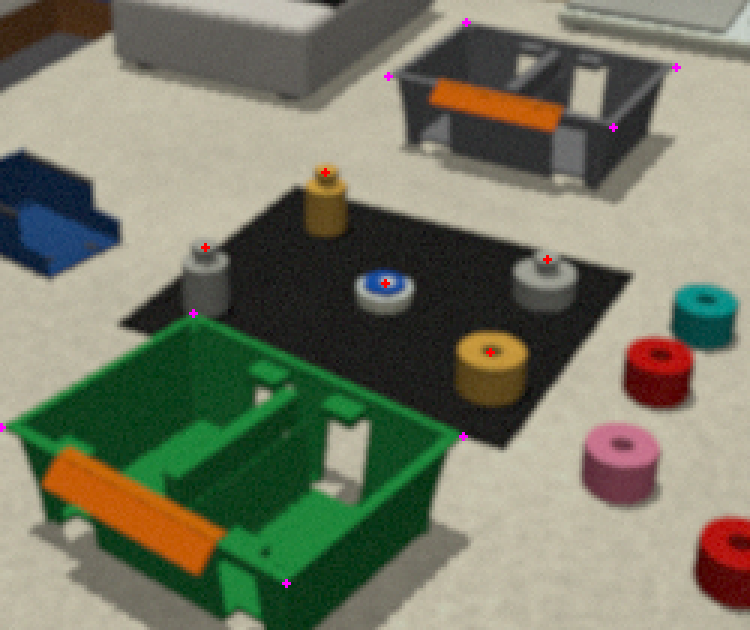

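Call:
{"api": "step_arm", "payload": {"plan": [[[0,0,9.5,2,0,0,-1],[0,0,9.5,5,0,0,-1],[0,0,9.5,5,0,0,-1],[0,0,0,4,-3,0,-1],[0,0,0,2,-5,0,-1],[0,0,0,1,-6,0,-1],[0,0,0,0,-6,0,-1],[0,0,0,0,-6,0,-1],[0,0,0,0,-6,0,-1],[0,0,0,0,-6,0,-1]]]}}

```text
t: 1.4
eef_pos: [0.508, -0.2232, 0.2389]
eef_rot: [1.0, -0.023, 0.0, -0.0]
force: [1.1, 1.5, 0.1]
gripper_width: 1.005
```

The projected positions (dots) land on the weights, the level and the tray rims in the side view to within 1–2 px, so the two views agree.

Call:
{"api": "step_arm", "payload": {"plan": [[[0,0,0,-1,-6,0,-1],[0,0,0,-1.5,-6,0,-1],[0,0,0,-1.5,-6,2,-1],[0,0,0,-1,-4,4,-1],[0,0,0,0,-2,4,-1],[0,0,0,0,0,2,-1],[0,0,0,0,0,0,-1],[0,0,0,0,0,0,-1]]]}}

```text
t: 2.4
eef_pos: [0.4704, 0.0145, 0.1205]
eef_rot: [1.0, -0.023, 0.0, -0.0]
force: [0.5, 0.5, 0.1]
gripper_width: 0.994
```

```bash
python3 -c "
from h import *
go(.461,.081,.030,-2.6)"
```

```text
t 2.40 pos [0.4704 0.0145 0.1205] yaw -2.69 tilt 0.05 w 0.994 F [0.5 0.5 0.1] | d_cm [-1.26 -6.6   9.05] az -0.09 d_after_turn [-1.24 -6.6   9.05] j6 1.60
```

Call:
{"api": "step_arm", "payload": {"plan": [[[0,0,0,-0.7,-3.5,0,-1],[0,0,0,-0.56,-3.1,2,-1],[0,0,0,0,0,4,-1],[0,0,0,0,0,2,-1],[0,0,0,0,0,0.9,-1],[0,0,0,0,0,0,-1]]]}}

```text
t: 3.15
eef_pos: [0.4609, 0.081, 0.0312]
eef_rot: [1.0, -0.024, 0.0, -0.0]
force: [-0.7, -1.3, 0.4]
gripper_width: 0.999
```

```bash
python3 -c "
from h import *
go(.461,.081,.031,-2.6)"
```

```text
t 3.15 pos [0.4609 0.081  0.0312] yaw -2.70 tilt 0.03 w 0.999 F [-0.7 -1.3  0.4] | d_cm [0.01 0.   0.02] az -0.10 d_after_turn [0.01 0.   0.02] j6 1.74
```

Positioned over the ring. I'll close on it.

Call:
{"api": "step_arm", "payload": {"plan": [[[0,0,0,0,0,0,0.3],[0,0,0,0,0,0,1],[0,0,0,0,0,0,1],[0,0,0,0,0,0,1],[0,0,0,0,0,0,1],[0,0,0,0,0,0,1]]], "grip_force": 25}}

```text
t: 3.9
eef_pos: [0.4604, 0.0812, 0.0307]
eef_rot: [1.0, -0.023, -0.0, 0.0]
force: [-0.4, -0.6, 1.9]
gripper_width: 0.435
```

Call:
{"api": "step_arm", "payload": {"plan": [[[0,0,0,0,0,-2,1],[0,0,0,0,0,-4,1],[0,0,0,0.5,2,-4,1],[0,0,0,1,4,-2,1],[0,0,0,1,5,0,1],[0,0,0,1,5,0,1],[0,0,0,1,5,0,1],[0,0,0,1,5,0,1],[0,0,0,1,4,0,1],[0,0,0,0.8,2.5,0,1]]]}}

```text
t: 5.15
eef_pos: [0.5181, -0.2484, 0.1504]
eef_rot: [1.0, -0.024, -0.0, -0.0]
force: [0.5, 0.8, -2.0]
gripper_width: 0.438
```

Call:
{"api": "step_arm", "payload": {"plan": [[[0,0,0,0,1,0,1],[0,0,0,0,0,0,1]]]}}

```text
t: 5.4
eef_pos: [0.5174, -0.2564, 0.1504]
eef_rot: [1.0, -0.023, -0.0, -0.0]
force: [1.3, 0.4, -2.1]
gripper_width: 0.432
```

```bash
python3 -c "
from h import *
go(.518,-.257,.0315,-2.6)
cv2.imwrite('pics/d_top.png',robot.capture('top'))
crop(cv2.imread('pics/d_top.png'),400,110,530,260,4,'pics/d_c.png')"
```

```text
t 5.40 pos [ 0.5174 -0.2564  0.1504] yaw -2.68 tilt 0.05 w 0.432 F [ 1.3  0.4 -2.1] | d_cm [ 0.07  0.06 11.89] az -0.08 d_after_turn [ 0.06  0.06 11.89] j6 1.12
```

View pics/d_c.png

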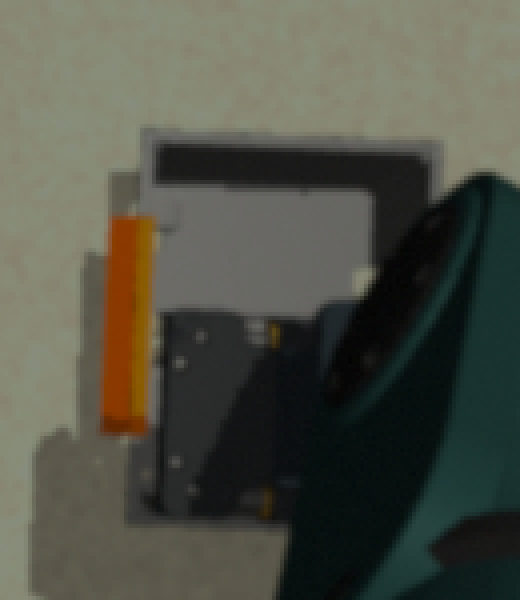

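The ring is held (2.4 N) over the near grey bay, so I'll lower it.

Call:
{"api": "step_arm", "payload": {"plan": [[[0,0,0,0,0,2,1],[0,0,0,0,0,4,1],[0,0,0,0,0,3,1],[0,0,0,0,0,1.5,1],[0,0,0,0,0,0.8,1],[0,0,0,0,0,0.4,1],[0,0,0,0,0,0,1]]]}}

```text
t: 6.32
eef_pos: [0.5181, -0.2569, 0.0341]
eef_rot: [1.0, -0.023, 0.0, 0.0]
force: [-0.5, 0.5, -2.7]
gripper_width: 0.437
```

```bash
python3 -c "
from h import *
go(.518,-.257,.031,-2.6)"
```

```text
t 6.33 pos [ 0.5181 -0.2569  0.0341] yaw -2.66 tilt 0.04 w 0.437 F [-0.5  0.5 -2.7] | d_cm [-0.01  0.01  0.31] az -0.06 d_after_turn [-0.01  0.01  0.31] j6 1.12
```

Call:
{"api": "step_arm", "payload": {"plan": [[[0,0,0,0,0,0.15,1],[0,0,0,0,0,0.15,1],[0,0,0,0,0,0,1]]]}}

```text
t: 6.7
eef_pos: [0.518, -0.257, 0.031]
eef_rot: [1.0, -0.023, 0.0, 0.0]
force: [0.6, -0.9, -0.7]
gripper_width: 0.435
```

Call:
{"api": "step_arm", "payload": {"plan": [[[0,0,0,0,0,0,0],[0,0,0,0,0,0,-0.3],[0,0,0,0,0,0,-0.3],[0,0,0,0,0,-1,-0.3],[0,0,0,0,0,-3,-0.3],[0,0,0,0,0,-5,-0.3],[0,0,0,2,-2,-4,-1],[0,0,0,4,-5,0,-1],[0,0,0,3,-5,0,-1],[0,0,0,2,-5,0,-1]]]}}

```text
t: 7.95
eef_pos: [0.6358, -0.0917, 0.1617]
eef_rot: [1.0, -0.023, 0.001, 0.0]
force: [0.3, -0.9, 0.0]
gripper_width: 0.997
```

```bash
python3 -c "
from h import *
go(.6345,-.048,.044,-2.6)"
```

```text
t 7.95 pos [ 0.6358 -0.0917  0.1617] yaw -2.67 tilt 0.07 w 0.997 F [ 0.3 -0.9  0. ] | d_cm [-0.35 -4.36 11.77] az -0.07 d_after_turn [-0.33 -4.36 11.77] j6 1.44
```

Call:
{"api": "step_arm", "payload": {"plan": [[[0,0,0,-0.3,-2.5,0,-1],[0,0,0,0,-1,3,-1],[0,0,0,0,0,4,-1],[0,0,0,0,0,3,-1],[0,0,0,0,0,1.5,-1],[0,0,0,0,0,0,-1]]]}}

```text
t: 8.7
eef_pos: [0.6329, -0.0582, 0.0455]
eef_rot: [1.0, -0.023, -0.0, -0.0]
force: [-1.4, -0.1, 0.3]
gripper_width: 1.002
```

```bash
python3 -c "
from h import *
go(.6348,-.048,.034,-2.6)"
```

```text
t 8.70 pos [ 0.6329 -0.0582  0.0455] yaw -2.68 tilt 0.06 w 1.002 F [-1.4 -0.1  0.3] | d_cm [ 0.14 -1.03  1.15] az -0.08 d_after_turn [ 0.14 -1.03  1.15] j6 1.49
```

Call:
{"api": "step_arm", "payload": {"plan": [[[0,0,0,0.15,-0.5,0,-1],[0,0,0,0,-0.53,0.6,-1],[0,0,0,0,0,0.5,-1],[0,0,0,0,0,0,0.3],[0,0,0,0,0,0,1],[0,0,0,0,0,0,1],[0,0,0,0,0,0,1],[0,0,0,0,0,0,1],[0,0,0,0,0,0,1]]], "grip_force": 25}}

```text
t: 9.82
eef_pos: [0.6352, -0.048, 0.0347]
eef_rot: [1.0, -0.023, 0.0, -0.0]
force: [0.4, 0.5, -0.9]
gripper_width: 0.378
```

```bash
python3 -c "
from h import *
go(.610,-.261,.154,-2.6)"
```

```text
t 9.82 pos [ 0.6352 -0.048   0.0347] yaw -2.68 tilt 0.00 w 0.378 F [ 0.4  0.5 -0.9] | d_cm [ -1.52  21.39 -11.93] az -0.08 d_after_turn [ -1.55  21.39 -11.93] j6 1.51
```

Call:
{"api": "step_arm", "payload": {"plan": [[[0,0,0,0,0,0,1],[0,0,0,0,0,0,1],[0,0,0,0,0,0,1]]]}}

```text
t: 10.2
eef_pos: [0.6351, -0.048, 0.0347]
eef_rot: [1.0, -0.023, -0.0, 0.0]
force: [0.2, -1.8, 0.5]
gripper_width: 0.303
```

Call:
{"api": "step_arm", "payload": {"plan": [[[0,0,0,0,0,-1,1],[0,0,0,0,0,-3,1],[0,0,0,0,0,-4,1],[0,0,0,0,2,-4,1],[0,0,0,0,0,0,1]]]}}

```text
t: 10.82
eef_pos: [0.6359, -0.0689, 0.1583]
eef_rot: [1.0, -0.024, 0.003, 0.0]
force: [0.9, 0.7, -2.0]
gripper_width: 0.307
```

```bash
python3 -c "
from h import *
go(.610,-.261,.154,-2.6)
im=robot.capture('side');crop(im,230,60,430,210,4,'pics/e_c.png')"
```

```text
t 10.82 pos [ 0.6359 -0.0689  0.1583] yaw -2.72 tilt 0.31 w 0.307 F [ 0.9  0.7 -2. ] | d_cm [-1.68 19.31  0.44] az -0.12 d_after_turn [-1.72 19.31  0.43] j6 1.47
```

View pics/e_c.png

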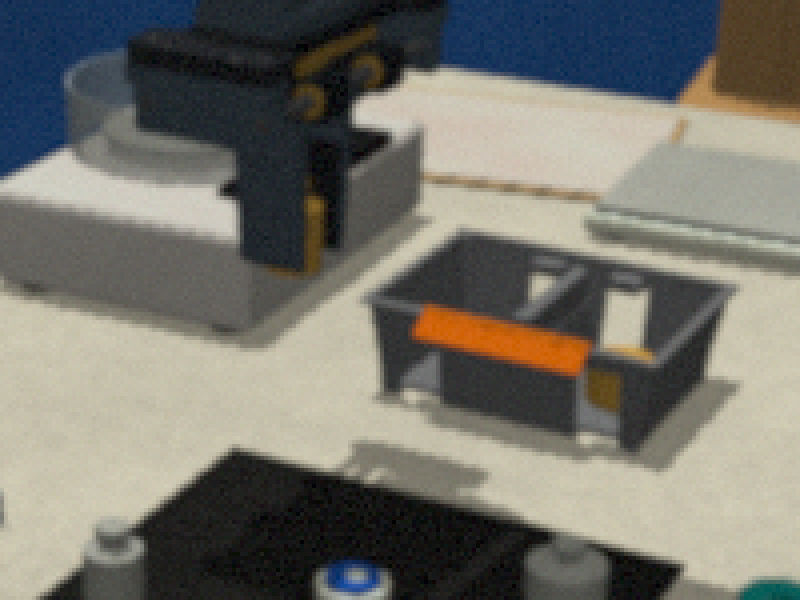

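The knob is held upright, and the ring shows brass through the near bay's opening. I'll carry the knob to the far bay.

Call:
{"api": "step_arm", "payload": {"plan": [[[0,0,0,-0.2,2,0,1],[0,0,0,-0.4,4,0,1],[0,0,0,-0.4,5,0,1],[0,0,0,-0.4,4.5,0,1],[0,0,0,-0.3,2.5,0,1],[0,0,0,0,1.2,0,1],[0,0,0,0,0,0,1]]]}}

```text
t: 11.75
eef_pos: [0.6082, -0.2588, 0.1542]
eef_rot: [1.0, -0.023, -0.0, -0.0]
force: [0.5, 0.7, -0.8]
gripper_width: 0.307
```

```bash
python3 -c "
from h import *
go(.610,-.261,.0347,-2.6)"
```

```text
t 11.75 pos [ 0.6082 -0.2588  0.1542] yaw -2.69 tilt 0.04 w 0.307 F [ 0.5  0.7 -0.8] | d_cm [ 0.2   0.21 11.95] az -0.09 d_after_turn [ 0.19  0.21 11.95] j6 1.18
```

Call:
{"api": "step_arm", "payload": {"plan": [[[0,0,0,0.2,0.2,2,1],[0,0,0,0,0,4,1],[0,0,0,0,0,3,1],[0,0,0,0,0,1.5,1],[0,0,0,0,0,0.8,1],[0,0,0,0,0,0.3,1],[0,0,0,0,0,0.2,1],[0,0,0,0,0,0.1,1],[0,0,0,0,0,0,1]]]}}

```text
t: 12.88
eef_pos: [0.6103, -0.2611, 0.0361]
eef_rot: [1.0, -0.023, 0.0, 0.0]
force: [-0.0, -0.1, -2.2]
gripper_width: 0.31
```

```bash
python3 -c "
from h import *
go(.610,-.261,.0345,-2.6)"
```

```text
t 12.88 pos [ 0.6103 -0.2611  0.0361] yaw -2.67 tilt 0.03 w 0.310 F [-0.  -0.1 -2.2] | d_cm [-0.03 -0.01  0.16] az -0.07 d_after_turn [-0.03 -0.01  0.16] j6 1.18
```

Call:
{"api": "step_arm", "payload": {"plan": [[[0,0,0,0,0,0.15,1],[0,0,0,0,0,0,1],[0,0,0,0,0,0,0.2],[0,0,0,0,0,0,-0.2],[0,0,0,0,0,0,-0.2],[0,0,0,0,0,-1,-0.2],[0,0,0,0,0,-3,-0.2],[0,0,0,0,0,-5,-0.2],[0,0,0,-1,-2,-5,-0.2],[0,0,0,-1,-5,-3,-0.2]]]}}

```text
t: 14.12
eef_pos: [0.5941, -0.1908, 0.2076]
eef_rot: [1.0, -0.024, 0.002, 0.001]
force: [1.1, 1.1, -0.9]
gripper_width: 0.6
```

Call:
{"api": "step_arm", "payload": {"plan": [[[0,0,0,-1,-6,0,-0.2],[0,0,0,-1,-6,0,-0.2],[0,0,0,-1,-6,0,-0.2],[0,0,10,-1,-6,0,-0.2],[0,0,10,0,0,0,-0.2]]]}}

```text
t: 14.75
eef_pos: [0.5643, 0.0535, 0.205]
eef_rot: [0.981, -0.196, 0.0, -0.0]
force: [0.3, -0.7, -0.1]
gripper_width: 0.603
```

```bash
python3 -c "
from h import *
go(.5297,.2515,.25,79)
im=robot.capture('top');cv2.imwrite('pics/f_top.png',im);crop(im,415,135,520,250,5,'pics/f_c.png')
im=robot.capture('side');cv2.imwrite('pics/f_side.png',im);crop(im,300,100,430,180,5,'pics/f_s.png')"
```

```text
t 14.75 pos [0.5643 0.0535 0.205 ] yaw -22.56 tilt 0.04 w 0.603 F [ 0.3 -0.7 -0.1] | d_cm [-10.79 -16.96  -4.5 ] az -101.56 d_after_turn [18.78 -7.18 -4.5 ] j6 2.02
```

View pics/f_c.png

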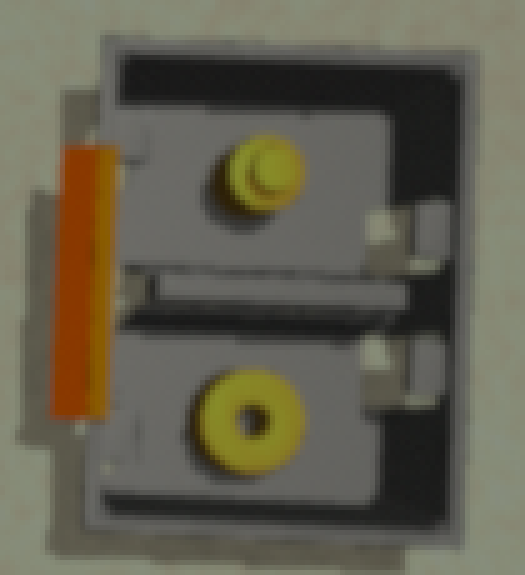

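View pics/f_s.png

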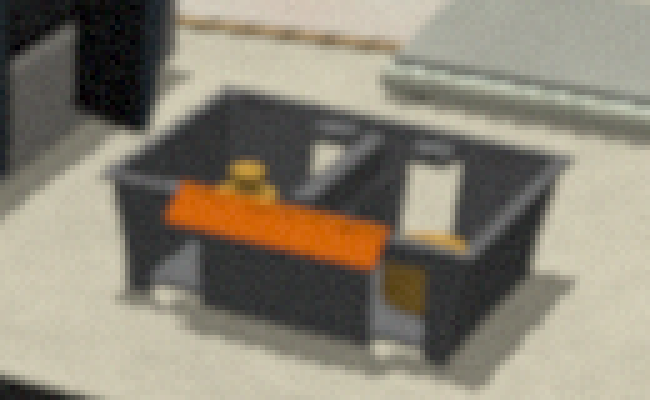

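Both brass weights stand centred in their bays: knob near crop (265,172), ring near (250,420). The grey tray hasn't moved. Next I'll turn the tool for the green tray.

Call:
{"api": "step_arm", "payload": {"plan": [[[0,0,-10.2,0,0,0,-0.2],[0,0,-10.2,0,0,0,-0.2],[0,0,-10.2,0,0,0,-0.2],[0,0,-10.2,0,0,0,-0.2],[0,0,-10.2,0,0,0,-0.2],[0,0,-10.2,0,0,0,-0.2],[0,0,-10.2,0,0,0,-0.2],[0,0,-10.2,0,0,0,-0.2],[0,0,-10.2,0,0,0,-0.2],[0,0,-10,0,0,0,-0.2]]]}}

```text
t: 16.1
eef_pos: [0.5651, 0.0494, 0.2046]
eef_rot: [0.767, 0.642, 0.0, 0.0]
force: [-0.4, -0.1, 0.1]
gripper_width: 0.599
```

Call:
{"api": "step_arm", "payload": {"plan": [[[0,0,0,3,-1,0,-0.2],[0,0,0,5,-2,0,-0.2],[0,0,0,5,-2,0,-0.2],[0,0,0,4,-1.5,0,-0.2],[0,0,0,1.8,-0.7,0,-0.2],[0,0,0,0,0,0,-0.2]]]}}

```text
t: 16.85
eef_pos: [0.5291, 0.2483, 0.2043]
eef_rot: [0.769, 0.639, 0.0, 0.0]
force: [0.4, -0.5, 0.7]
gripper_width: 0.602
```

```bash
python3 -c "
from h import *
go(.5297,.2515,.068,79.4)
im=robot.capture('wrist');cv2.imwrite('pics/g_w.png',im)
m=robot.camera_model('wrist')
a=np.radians(-10.7);c=np.array([.5297,.2515])
for x,y in [(0,0),(.005,-.045),(.005,.045),(-.005,-.045),(-.005,.045)]:
    p=c+[np.cos(a)*x-np.sin(a)*y,np.sin(a)*x+np.cos(a)*y];q=proj(m,[*p,.06]);print((x,y),q.round(1));cv2.circle(im,tuple(np.round(q).astype(int).tolist()),2,(0,0,255),-1)
cv2.imwrite('pics/g_w.png',im)
"
```

```text
t 16.85 pos [0.5291 0.2483 0.2043] yaw 79.50 tilt 0.01 w 0.602 F [ 0.4 -0.5  0.7] | d_cm [ 0.33  0.   13.63] az 0.10 d_after_turn [ 0.32  0.   13.63] j6 0.58
(0, 0) [320.4 194.3]
(0.005, -0.045) [325.1 235.9]
(0.005, 0.045) [325.7 149. ]
(-0.005, -0.045) [315.5 235.8]
(-0.005, 0.045) [315.3 149. ]
```

View pics/g_w.png

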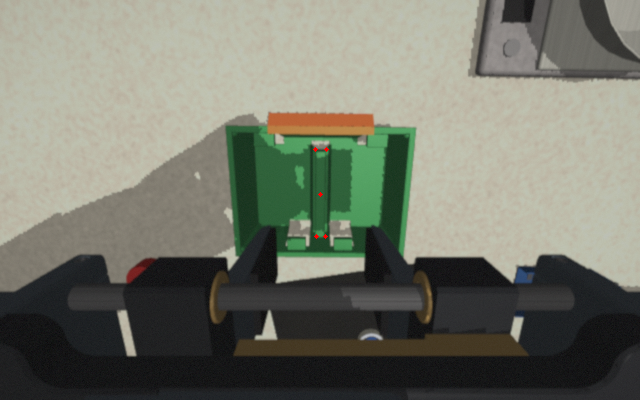

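The rib in the wrist view (x≈320, rows 149–236) matches my estimate exactly. I'll descend and pinch its cap.

Call:
{"api": "step_arm", "payload": {"plan": [[[0,0,0,0.32,0,2,-0.2],[0,0,0,0,0,4,-0.2],[0,0,0,0,0,4,-0.2],[0,0,0,0,0,2.4,-0.2],[0,0,0,0,0,1.2,-0.2],[0,0,0,0,0,0,-0.2]]]}}

```text
t: 17.65
eef_pos: [0.5293, 0.2507, 0.0673]
eef_rot: [0.77, 0.638, -0.001, -0.0]
force: [-0.2, -0.3, 1.5]
gripper_width: 0.602
```

Call:
{"api": "step_arm", "payload": {"plan": [[[0,0,0,0,0,0,0.4],[0,0,0,0,0,0,0.7],[0,0,0,0,0,0,1],[0,0,0,0,0,0,1],[0,0,0,0,0,0,1],[0,0,0,0,0,0,1],[0,0,0,0,0,0,1],[0,0,0,0,0,0,1]]], "grip_force": 35}}

```text
t: 18.65
eef_pos: [0.5296, 0.2515, 0.0683]
eef_rot: [0.77, 0.638, -0.0, -0.0]
force: [-2.1, -0.1, 5.4]
gripper_width: 0.106
```

Call:
{"api": "step_arm", "payload": {"plan": [[[0,0,0,0,0,-0.5,1],[0,0,0,0,0,-1.5,1],[0,0,0,0,0,-3,1],[0,0,0,0,0,-4,1],[0,0,0,0,0,-4,1],[0,0,0,0,0,-2,1],[0,0,0,0,0,-1,1],[0,0,0,0,0,0,1]]]}}

```text
t: 19.65
eef_pos: [0.5294, 0.2513, 0.2279]
eef_rot: [0.77, 0.638, -0.0, -0.0]
force: [0.1, 0.2, -2.6]
gripper_width: 0.106
```

```bash
python3 -c "
from h import *
go(.57,.0,.23,79.4)
im=robot.capture('side');cv2.imwrite('pics/h_s.png',im)
"
```

```text
t 19.65 pos [0.5294 0.2513 0.2279] yaw 79.34 tilt 0.01 w 0.106 F [ 0.1  0.2 -2.6] | d_cm [-23.95   8.64  -0.2 ] az -0.06 d_after_turn [-23.96   8.61  -0.21] j6 0.59
```

View pics/h_s.png

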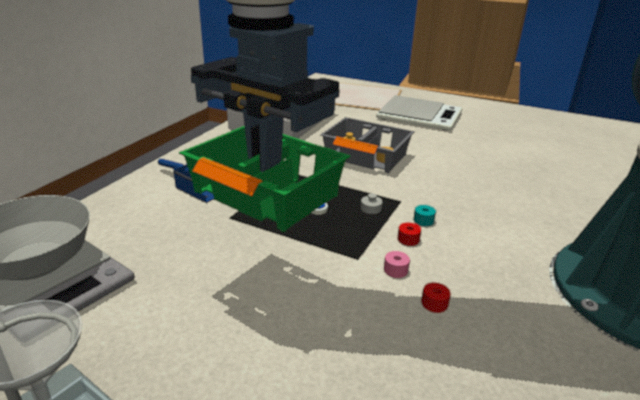

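The tray is held level and clear. I'll move it over the mat and turn it end for end.

Call:
{"api": "step_arm", "payload": {"plan": [[[0,0,0,-2,0.7,0,1],[0,0,0,-4,1.5,0,1],[0,0,0,-5,1.8,0,1],[0,0,0,-5,1.8,0,1],[0,0,0,-4,1.5,0,1],[0,0,0,-3,1,0,1],[0,0,0,-1,0.3,0,1],[0,0,4,0,0,0,1],[0,0,8,0,0,0,1],[0,0,9,0,0,0,1]]]}}

```text
t: 20.95
eef_pos: [0.5691, -0.0002, 0.2275]
eef_rot: [0.874, 0.485, -0.0, -0.0]
force: [-0.3, -0.7, -2.2]
gripper_width: 0.104
```

Call:
{"api": "step_arm", "payload": {"plan": [[[0,0,9,0,0,0,1],[0,0,9,0,0,0,1],[0,0,9,0,0,0,1],[0,0,9,0,0,0,1],[0,0,9,0,0,0,1],[0,0,9,0,0,0,1],[0,0,9,0,0,0,1],[0,0,9,0,0,0,1],[0,0,9,0,0,0,1],[0,0,9,0,0,0,1]]]}}

```text
t: 22.2
eef_pos: [0.5691, -0.0002, 0.2275]
eef_rot: [0.961, -0.275, -0.001, 0.0]
force: [-0.4, 0.1, -2.2]
gripper_width: 0.106
```

Call:
{"api": "step_arm", "payload": {"plan": [[[0,0,9,0,0,0,1],[0,0,9,0,0,0,1],[0,0,9,0,0,0,1],[0,0,9,0,0,0,1],[0,0,9,0,0,0,1],[0,0,8,0,0,0,1],[0,0,4,0,0,0,1],[0,0,0,0,0,0,1]]]}}

```text
t: 23.2
eef_pos: [0.5692, -0.0002, 0.2276]
eef_rot: [0.716, -0.699, -0.0, 0.0]
force: [-0.3, -0.8, -1.8]
gripper_width: 0.111
```

```bash
python3 -c "
from h import *
go(.5643,-.259,.228,-92.6)
"
```

```text
t 23.20 pos [ 5.692e-01 -2.000e-04  2.276e-01] yaw -88.63 tilt 0.06 w 0.111 F [-0.3 -0.8 -1.8] | d_cm [25.86  1.11 -0.04] az 3.97 d_after_turn [25.88 -0.68 -0.04] j6 3.08
```

The last joint reached its limit because j1 is about 0 here. Moving towards the grey tray will ease it, and I'll finish the turn there.

Call:
{"api": "step_arm", "payload": {"plan": [[[0,0,0,1.5,0.1,0,1],[0,0,0,3,0.1,0,1],[0,0,0,4,0.2,0,1],[0,0,0,5,0.2,0,1],[0,0,0,5,0.2,0,1],[0,0,0,4,0.2,0,1],[0,0,2,2.3,0,0,1],[0,0,2,1,0,0,1],[0,0,0,0,0,0,1],[0,0,0,0,0,0,1]]]}}

```text
t: 24.45
eef_pos: [0.5654, -0.2575, 0.2281]
eef_rot: [-0.691, 0.723, 0.0, 0.0]
force: [0.1, -0.5, -1.8]
gripper_width: 0.105
```

```bash
python3 -c "
from h import *
go(.5643,-.259,.130,-92.6)
im=robot.capture('side');cv2.imwrite('pics/i_s.png',im)
im=robot.capture('top');cv2.imwrite('pics/i_t.png',im);crop(im,370,110,520,260,4,'pics/i_tc.png')
im=robot.capture('wrist');cv2.imwrite('pics/i_w.png',im)
"
```

```text
t 24.45 pos [ 0.5654 -0.2575  0.2281] yaw -92.60 tilt 0.02 w 0.105 F [ 0.1 -0.5 -1.8] | d_cm [0.15 0.1  9.81] az -0.00 d_after_turn [0.15 0.1  9.81] j6 2.72
```

View pics/i_s.png

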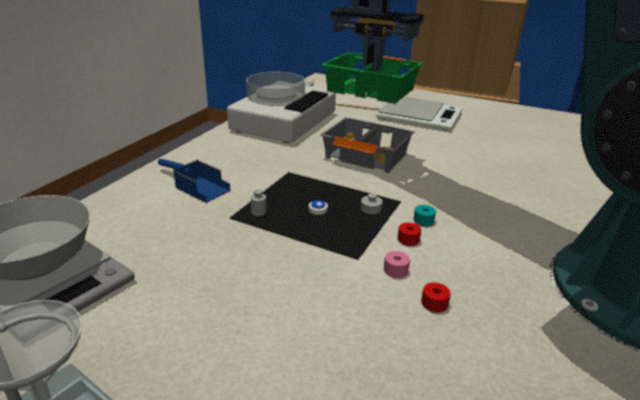

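View pics/i_tc.png

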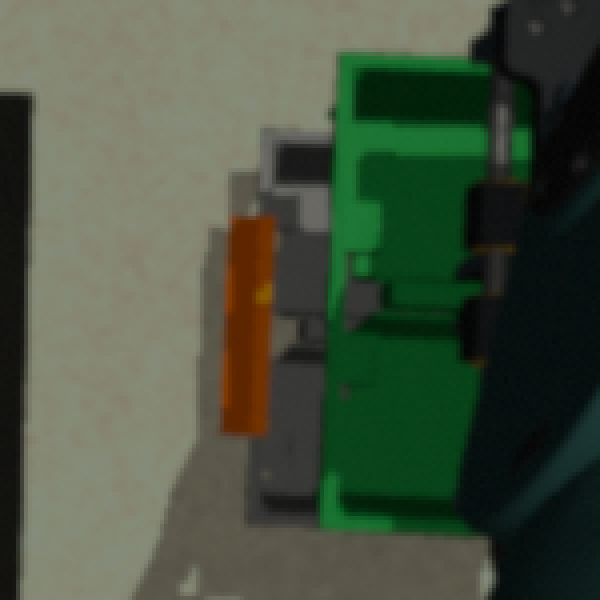

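View pics/i_w.png

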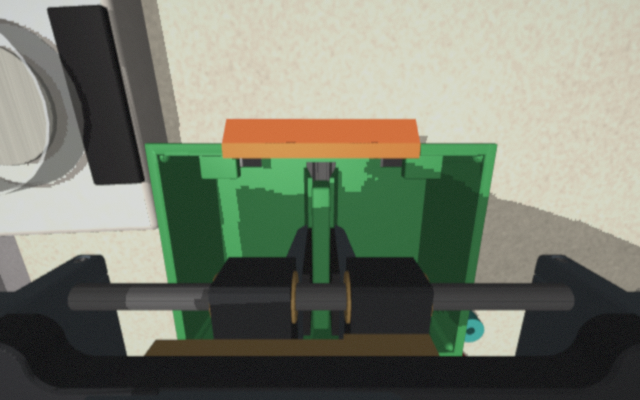

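```bash
python3 -c "
from h import *
m=robot.camera_model('top');z=.2198
P=[ray(m,(u+.5)/4-.5+370,(v+.5)/4-.5+110,z)[:2] for u,v in((340,54),(322,530))]
P=np.array(P);d=P[0]-P[1];L=np.linalg.norm(d);x=d/L;y=np.array([-x[1],x[0]])
print(P,L,np.degrees(np.arctan2(x[1],x[0])),'centre',P.mean(0)-y*.068)
w=robot.camera_model('wrist')
Q=np.array([ray(w,u,v,z)[:2] for u,v in((147,144.5),(497,144.5))]);d=Q[0]-Q[1];L=np.linalg.norm(d);x=d/L;y=np.array([-x[1],x[0]]);print(Q,L,np.degrees(np.arctan2(x[1],x[0])),Q.mean(0)+y*.068)
"
```

```text
[[ 0.65770388 -0.193927  ]
 [ 0.47883254 -0.18588332]] 0.17905210507842298 -2.5748039025659457 centre [ 0.5652134 -0.2578365]
[[ 0.65029238 -0.32971054]
 [ 0.47267812 -0.32171462]] 0.17779414448532446 -2.577628082196486 [ 0.56454341 -0.25778138]
```

The held tray's centre, measured two ways (top and wrist), is within about 1 mm of the TCP, and its heading matches the grey tray. I'll lower it, slowly at the end.

Call:
{"api": "step_arm", "payload": {"plan": [[[0,0,0,0.15,0.1,1,1],[0,0,0,0,0,2.5,1],[0,0,0,0,0,2.5,1],[0,0,0,0,0,1.5,1],[0,0,0,0,0,0.8,1],[0,0,0,0,0,0.6,1],[0,0,0,0,0,0.5,1],[0,0,0,0,0,0.4,1],[0,0,0,0,0,0.2,1],[0,0,0,0,0,0,1]]]}}

```text
t: 25.85
eef_pos: [0.5643, -0.26, 0.1282]
eef_rot: [-0.69, 0.723, -0.0, 0.0]
force: [-0.3, 0.4, -1.8]
gripper_width: 0.108
```

```bash
python3 -c "
from h import *
go(.5642,-.259,.1233,-92.6)
im=robot.capture('side');crop(im,300,80,430,180,5,'pics/j_s.png')
"
```

```text
t 25.85 pos [ 0.5643 -0.26    0.1282] yaw -92.67 tilt 0.00 w 0.108 F [-0.3  0.4 -1.8] | d_cm [-0.1   0.01  0.49] az -0.07 d_after_turn [-0.1   0.01  0.49] j6 2.72
```

View pics/j_s.png

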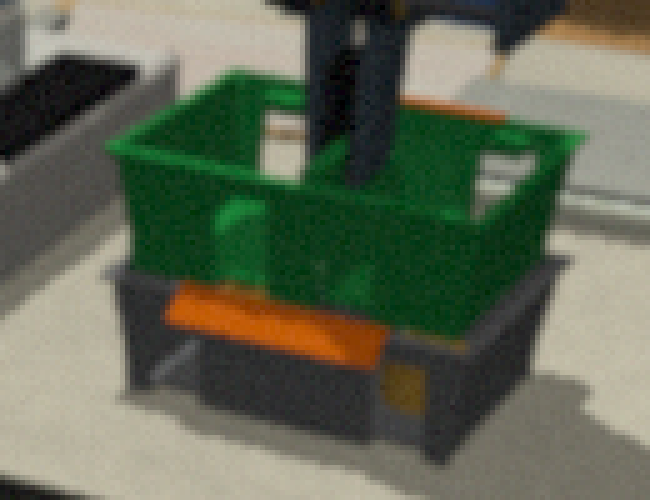

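Call:
{"api": "step_arm", "payload": {"plan": [[[0,0,0,-0.1,0,0.15,1],[0,0,0,0,0,0.15,1],[0,0,0,0,0,0.1,1],[0,0,0,0,0,0.05,1],[0,0,0,0,0,0,1],[0,0,0,0,0,0,1]]]}}

```text
t: 26.65
eef_pos: [0.5644, -0.259, 0.1238]
eef_rot: [-0.69, 0.723, -0.0, 0.0]
force: [0.3, 0.2, -1.9]
gripper_width: 0.105
```

Call:
{"api": "step_arm", "payload": {"plan": [[[0,0,0,0,0,0.05,1],[0,0,0,0,0,0.05,1],[0,0,0,0,0,0,1],[0,0,0,0,0,0,1]]]}}

```text
t: 27.15
eef_pos: [0.5644, -0.2591, 0.1234]
eef_rot: [-0.69, 0.723, -0.0, 0.0]
force: [-4.7, 0.9, 8.8]
gripper_width: 0.107
```

Contact came at TCP z = 0.1234, which puts the tray 55 mm up as expected. I'll release and retreat.

Call:
{"api": "step_arm", "payload": {"plan": [[[0,0,0,0,0,-0.05,0.8],[0,0,0,0,0,0,0.5],[0,0,0,0,0,0,0.2],[0,0,0,0,0,0,0.2],[0,0,0,0,0,-1,0.2],[0,0,0,0,0,-3,0.2],[0,0,0,0,0,-4,0.2],[0,0,0,-3,0,-3,0],[0,0,0,-6,0,0,-0.5],[0,0,0,-6,0,0,-1]]]}}

```text
t: 28.4
eef_pos: [0.5714, -0.1079, 0.2345]
eef_rot: [-0.69, 0.724, -0.001, 0.001]
force: [1.5, 0.2, -1.1]
gripper_width: 0.687
```

Call:
{"api": "step_arm", "payload": {"plan": [[[0,0,-10,-6,0,0,-1],[0,0,-10,-3,0,0,-1],[0,0,-10,0,0,0,-1],[0,0,-10,0,0,0,-1],[0,0,-10,0,0,0,-1],[0,0,-10,0,0,0,-1],[0,0,-10,0,0,0,-1],[0,0,-10,0,0,0,-1],[0,0,-10,0,0,0,-1]]]}}

```text
t: 29.52
eef_pos: [0.5703, -0.0195, 0.2339]
eef_rot: [1.0, -0.02, 0.0, 0.0]
force: [-0.1, 0.2, -0.8]
gripper_width: 1.003
```

```bash
python3 -c "
from h import *
go(.652,.0805,.034,-2.6)
im=robot.capture('top');cv2.imwrite('pics/k_t.png',im);crop(im,405,125,525,255,4.5,'pics/k_tc.png')
im=robot.capture('side');cv2.imwrite('pics/k_s0.png',im);crop(im,300,80,430,180,5,'pics/k_s.png')
"
```

```text
t 29.52 pos [ 0.5703 -0.0195  0.2339] yaw -2.34 tilt 0.04 w 1.003 F [-0.1  0.2 -0.8] | d_cm [  7.74 -10.32  20.  ] az 0.26 d_after_turn [  7.71 -10.36  19.99] j6 1.54
```

View pics/k_t.png

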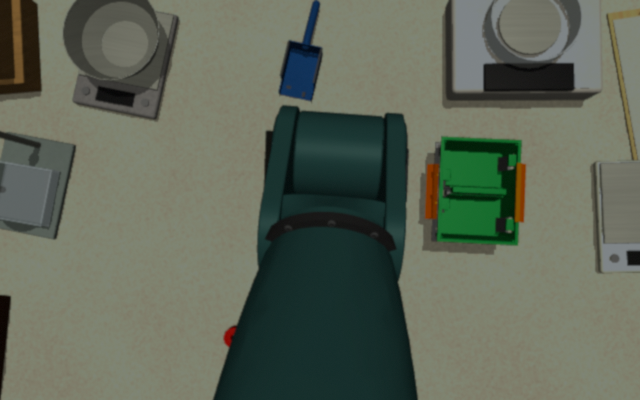

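View pics/k_tc.png

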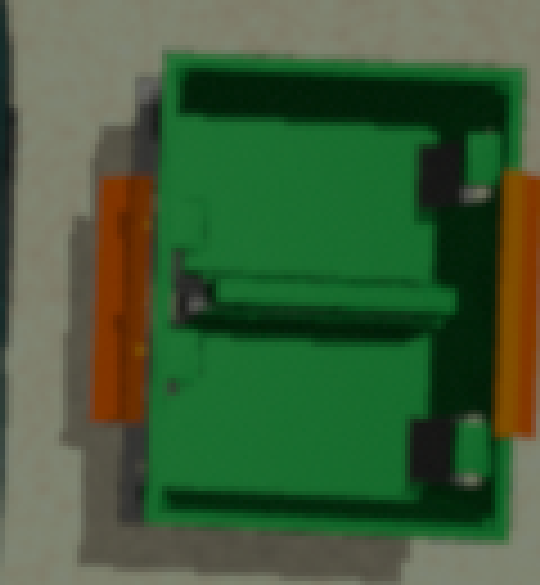

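View pics/k_s.png

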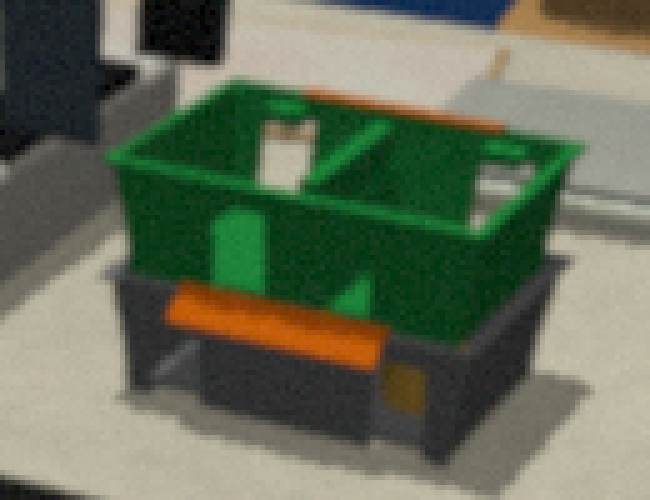

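The green tray sits level on the grey one with its strips on opposite sides. I'll measure its centre.

```bash
python3 -c "
from h import *
m=robot.camera_model('top')
P=np.array([ray(m,(u+.5)/4.5-.5+405,(v+.5)/4.5-.5+125,.115)[:2] for u,v in((163,52),(525,70),(508,540),(147,523))])
x=(P[0]+P[1]-P[2]-P[3])/2;y=(P[0]+P[3]-P[1]-P[2])/2
print(P.mean(0),np.linalg.norm(x),np.linalg.norm(y),np.degrees([np.arctan2(x[1],x[0]),np.arctan2(-y[0],y[1])]))
s=robot.camera_model('side');a=np.radians(-2.6);c=P.mean(0)
for sx,sy in((-.09,.068),(.09,.068),(-.09,-.068)):
  q=proj(s,[c[0]+np.cos(a)*sx-np.sin(a)*sy,c[1]+np.sin(a)*sx+np.cos(a)*sy,.115]);print((q-[300,80])*5)
"
```

```text
[ 0.5646833 -0.2584165] 0.1784460816548797 0.1352907563686904 [-2.55761105 -2.69569532]
[482.02745805 239.51260715]
[ 98.70084613 159.84983774]
[585.96719173 145.63202228]
```

Call:
{"api": "step_arm", "payload": {"plan": [[[0,0,0,2,-3,0,-1],[0,0,0,3,-4,3,-1],[0,0,0,2.7,-3.3,4,-1],[0,0,0,0,0,4,-1],[0,0,0,0,0,1,-1],[0,0,0,0,0,0,-1]]]}}

```text
t: 30.38
eef_pos: [0.6519, 0.0796, 0.1137]
eef_rot: [1.0, -0.024, -0.0, 0.0]
force: [0.9, -0.2, -0.4]
gripper_width: 1.0
```

```bash
python3 -c "
from h import *
go(.6518,.0805,.034,-2.6)"
```

```text
t 30.38 pos [0.6519 0.0796 0.1137] yaw -2.79 tilt 0.02 w 1.000 F [ 0.9 -0.2 -0.4] | d_cm [-0.01 -0.09  7.97] az -0.19 d_after_turn [-0.01 -0.09  7.97] j6 1.71
```

The centre is (0.5647, −0.2584), within 1 mm of the grey tray's, and the predicted side-view corners match at 55 mm height. Steel knob next.

Call:
{"api": "step_arm", "payload": {"plan": [[[0,0,0,0,-0.09,2,-1],[0,0,0,0,0,3.5,-1],[0,0,0,0,0,1.7,-1],[0,0,0,0,0,0.7,-1],[0,0,0,0,0,0,-1],[0,0,0,0,0,0,0.3]]]}}

```text
t: 31.12
eef_pos: [0.6526, 0.0808, 0.0352]
eef_rot: [1.0, -0.023, 0.001, -0.0]
force: [0.5, 0.0, 0.3]
gripper_width: 0.922
```

Call:
{"api": "step_arm", "payload": {"plan": [[[0,0,0,0,0,0,1],[0,0,0,0,0,0,1],[0,0,0,0,0,0,1],[0,0,0,0,0,0,1],[0,0,0,0,0,0,1],[0,0,0,0,0,0,1],[0,0,0,0,0,0,1]]], "grip_force": 25}}

```text
t: 32.0
eef_pos: [0.652, 0.0807, 0.0342]
eef_rot: [1.0, -0.023, -0.0, -0.0]
force: [-0.1, -0.5, 0.3]
gripper_width: 0.31
```

```bash
python3 -c "
from h import *
go(.6105,-.2605,.20,-2.6)"
```

```text
t 32.00 pos [0.652  0.0807 0.0342] yaw -2.67 tilt 0.00 w 0.310 F [-0.1 -0.5  0.3] | d_cm [ -2.55  34.28 -16.58] az -0.07 d_after_turn [ -2.6   34.28 -16.58] j6 1.71
```

Call:
{"api": "step_arm", "payload": {"plan": [[[0,0,0,0,0,-2,1],[0,0,0,0,0,-4,1],[0,0,0,0,1,-5,1],[0,0,0,-0.2,3,-4,1],[0,0,0,-0.4,5,-2,1],[0,0,0,-0.5,5.5,0,1],[0,0,0,-0.5,5.5,0,1],[0,0,0,-0.5,5.5,0,1],[0,0,0,-0.4,5,0,1],[0,0,0,0,2.5,0,1]]]}}

```text
t: 33.25
eef_pos: [0.6112, -0.2499, 0.2055]
eef_rot: [1.0, -0.024, 0.0, 0.0]
force: [-0.0, 0.5, -2.5]
gripper_width: 0.308
```

Call:
{"api": "step_arm", "payload": {"plan": [[[0,0,0,0,1.2,0,1],[0,0,0,0,0,0,1]]]}}

```text
t: 33.5
eef_pos: [0.6112, -0.2594, 0.2044]
eef_rot: [1.0, -0.023, 0.0, -0.0]
force: [-0.2, -0.2, -2.2]
gripper_width: 0.31
```

```bash
python3 -c "
from h import *
go(.6105,-.2605,.0892,-2.6)
im=robot.capture('side');crop(im,290,40,450,180,4.5,'pics/l_s.png')"
```

```text
t 33.50 pos [ 0.6112 -0.2594  0.2044] yaw -2.67 tilt 0.01 w 0.310 F [-0.2 -0.2 -2.2] | d_cm [-0.07  0.11 11.52] az -0.07 d_after_turn [-0.07  0.11 11.52] j6 1.18
```

View pics/l_s.png

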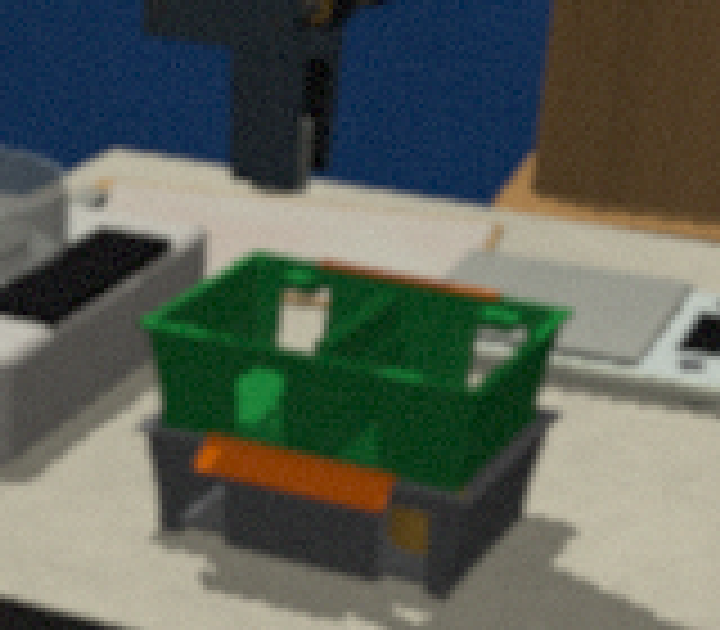

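Call:
{"api": "step_arm", "payload": {"plan": [[[0,0,0,-0.07,0.1,2,1],[0,0,0,0,0,4,1],[0,0,0,0,0,2.5,1],[0,0,0,0,0,1.2,1],[0,0,0,0,0,0.8,1],[0,0,0,0,0,0.4,1],[0,0,0,0,0,0.2,1],[0,0,0,0,0,0.2,1],[0,0,0,0,0,0,1]]]}}

```text
t: 34.67
eef_pos: [0.6104, -0.2608, 0.0914]
eef_rot: [1.0, -0.023, 0.0, 0.0]
force: [0.2, -0.6, -1.4]
gripper_width: 0.305
```

```bash
python3 -c "
from h import *
go(.6105,-.2605,.0892,-2.6)"
```

```text
t 34.67 pos [ 0.6104 -0.2608  0.0914] yaw -2.67 tilt 0.02 w 0.305 F [ 0.2 -0.6 -1.4] | d_cm [ 0.01 -0.03  0.22] az -0.07 d_after_turn [ 0.01 -0.03  0.22] j6 1.18
```

Call:
{"api": "step_arm", "payload": {"plan": [[[0,0,0,0,0,0.1,1],[0,0,0,0,0,0.1,1],[0,0,0,0,0,0,1]]]}}

```text
t: 35.05
eef_pos: [0.6105, -0.2608, 0.0894]
eef_rot: [1.0, -0.023, 0.0, 0.0]
force: [-0.6, 0.3, 1.6]
gripper_width: 0.309
```

Contact. I'll release and retreat to the disc.

Call:
{"api": "step_arm", "payload": {"plan": [[[0,0,0,0,0,0,0.2],[0,0,0,0,0,0,-0.2],[0,0,0,0,0,0,-0.2],[0,0,0,0,0,-1,-0.2],[0,0,0,0,0,-3,-0.2],[0,0,0,0,0,-5,-0.2],[0,0,0,-1,-2,-3,-0.2],[0,0,0,-3,-5,0,-0.5],[0,0,0,-4,-5,0,-1],[0,0,0,-4,-5,0,-1]]]}}

```text
t: 36.3
eef_pos: [0.4991, -0.0865, 0.2099]
eef_rot: [1.0, -0.023, 0.0, 0.0]
force: [0.2, 1.2, 0.3]
gripper_width: 0.898
```

```bash
python3 -c "
from h import *
go(.4687,-.0313,.031,-2.6)"
```

```text
t 36.30 pos [ 0.4991 -0.0865  0.2099] yaw -2.68 tilt 0.06 w 0.898 F [0.2 1.2 0.3] | d_cm [-3.31 -5.37 17.88] az -0.08 d_after_turn [-3.28 -5.37 17.89] j6 1.40
```

Call:
{"api": "step_arm", "payload": {"plan": [[[0,0,0,-1.5,-2.5,2,-1],[0,0,0,-1,-1.8,4,-1],[0,0,0,0,0,4,-1],[0,0,0,0,0,2,-1],[0,0,0,0,0,0,-1],[0,0,0,0,0,0,-1]]]}}

```text
t: 37.05
eef_pos: [0.4779, -0.0438, 0.0903]
eef_rot: [1.0, -0.023, 0.001, 0.0]
force: [0.5, 0.7, -0.5]
gripper_width: 0.999
```

```bash
python3 -c "
from h import *
go(.4687,-.0313,.031,-2.6)
im=robot.capture('side');crop(im,250,70,450,230,4,'pics/m_s.png')"
```

```text
t 37.05 pos [ 0.4779 -0.0438  0.0903] yaw -2.67 tilt 0.07 w 0.999 F [ 0.5  0.7 -0.5] | d_cm [-0.98 -1.21  5.93] az -0.07 d_after_turn [-0.97 -1.21  5.93] j6 1.48
```

View pics/m_s.png

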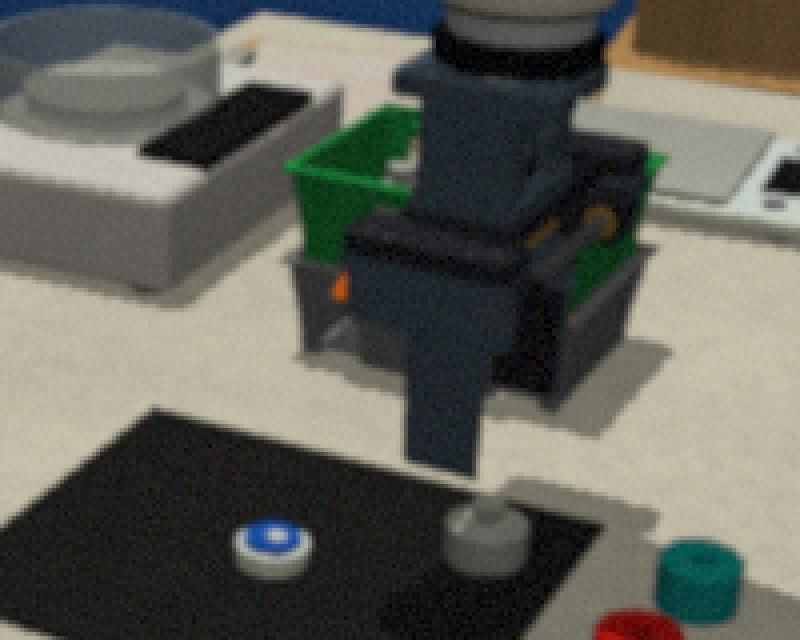

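Call:
{"api": "step_arm", "payload": {"plan": [[[0,0,0,-0.98,-1.2,0,-1],[0,0,0,0,0,1,-1],[0,0,0,0,0,2.5,-1],[0,0,0,0,0,1.6,-1],[0,0,0,0,0,0.8,-1],[0,0,0,0,0,0,-1]]]}}

```text
t: 37.85
eef_pos: [0.4678, -0.0312, 0.0298]
eef_rot: [1.0, -0.023, -0.0, -0.0]
force: [0.2, 0.4, -0.2]
gripper_width: 1.0
```

Call:
{"api": "step_arm", "payload": {"plan": [[[0,0,0,0,0,0,0.3],[0,0,0,0,0,0,1],[0,0,0,0,0,0,1],[0,0,0,0,0,0,1],[0,0,0,0,0,0,1],[0,0,0,0,0,0,1],[0,0,0,0,0,0,1]]], "grip_force": 25}}

```text
t: 38.72
eef_pos: [0.468, -0.0312, 0.0302]
eef_rot: [1.0, -0.023, 0.0, 0.0]
force: [-1.0, -0.7, 2.9]
gripper_width: 0.426
```

```bash
python3 -c "
from h import *
go(.5185,-.2565,.20,-2.6)"
```

```text
t 38.73 pos [ 0.468  -0.0312  0.0302] yaw -2.67 tilt 0.00 w 0.426 F [-1.  -0.7  2.9] | d_cm [  6.09  22.27 -16.97] az -0.07 d_after_turn [  6.07  22.27 -16.98] j6 1.50
```

Call:
{"api": "step_arm", "payload": {"plan": [[[0,0,0,0,0,-1,1],[0,0,0,0,0,-3,1],[0,0,0,0,0,-5,1],[0,0,0,0.5,1,-5,1],[0,0,0,1,3,-3,1],[0,0,0,1.3,5,0,1],[0,0,0,1.3,5,0,1],[0,0,0,1.2,4.5,0,1],[0,0,0,0.6,2.5,0,1],[0,0,0,0.2,1.3,0,1]]]}}

```text
t: 39.98
eef_pos: [0.5184, -0.2574, 0.2003]
eef_rot: [1.0, -0.024, -0.0, -0.0]
force: [0.4, 0.4, -2.1]
gripper_width: 0.425
```

Call:
{"api": "step_arm", "payload": {"plan": [[[0,0,0,0,0,0,1],[0,0,0,0,0,0,1]]]}}

```text
t: 40.22
eef_pos: [0.5183, -0.2557, 0.2001]
eef_rot: [1.0, -0.023, -0.0, -0.0]
force: [-0.3, 0.0, -2.1]
gripper_width: 0.425
```

```bash
python3 -c "
from h import *
go(.5185,-.2565,.0852,-2.6)
im=robot.capture('side');crop(im,290,40,450,180,4.5,'pics/n_s.png')"
```

```text
t 40.23 pos [ 0.5183 -0.2557  0.2001] yaw -2.62 tilt 0.03 w 0.425 F [-0.3  0.  -2.1] | d_cm [ 0.03  0.09 11.49] az -0.02 d_after_turn [ 0.03  0.08 11.49] j6 1.12
```

View pics/n_s.png

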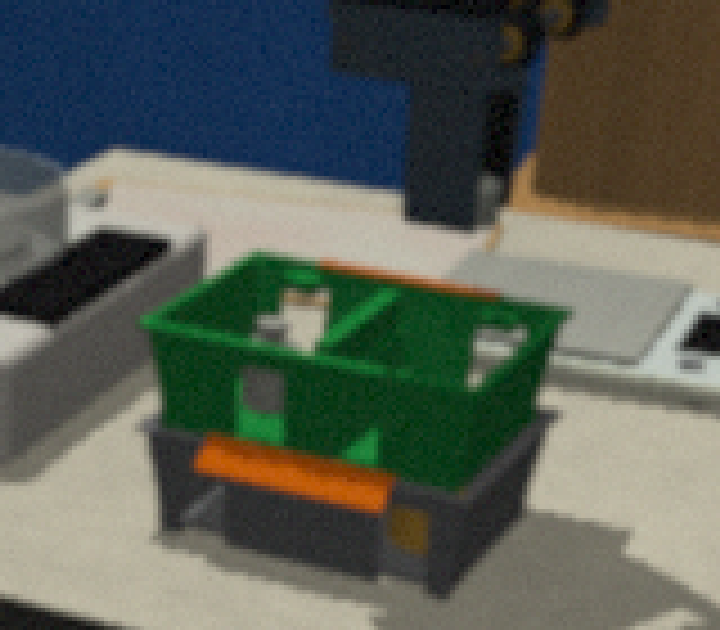

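The steel knob stands in the far bay (crop about (265,370)) and the disc is held. I'll lower the disc into the near bay.

Call:
{"api": "step_arm", "payload": {"plan": [[[0,0,0,0,0.1,2,1],[0,0,0,0,0,4,1],[0,0,0,0,0,2.5,1],[0,0,0,0,0,1.2,1],[0,0,0,0,0,0.8,1],[0,0,0,0,0,0.4,1],[0,0,0,0,0,0.2,1],[0,0,0,0,0,0.2,1],[0,0,0,0,0,0,1]]]}}

```text
t: 41.4
eef_pos: [0.5186, -0.2578, 0.0874]
eef_rot: [1.0, -0.023, 0.0, 0.0]
force: [0.2, -0.2, -2.2]
gripper_width: 0.423
```

```bash
python3 -c "
from h import *
go(.5185,-.2565,.0852,-2.6)"
```

```text
t 41.40 pos [ 0.5186 -0.2578  0.0874] yaw -2.67 tilt 0.02 w 0.423 F [ 0.2 -0.2 -2.2] | d_cm [-0.01 -0.13  0.22] az -0.07 d_after_turn [-0.01 -0.13  0.22] j6 1.12
```

Call:
{"api": "step_arm", "payload": {"plan": [[[0,0,0,0,0,0.1,1],[0,0,0,0,0,0.1,1],[0,0,0,0,0,0,1]]]}}

```text
t: 41.78
eef_pos: [0.5186, -0.2579, 0.0855]
eef_rot: [1.0, -0.023, 0.0, 0.0]
force: [-1.6, 0.7, 2.7]
gripper_width: 0.425
```

Call:
{"api": "step_arm", "payload": {"plan": [[[0,0,0,0,0,0,0],[0,0,0,0,0,0,-0.3],[0,0,0,0,0,0,-0.3],[0,0,0,0,0,-1,-0.3],[0,0,0,0,0,-3,-0.3],[0,0,0,0,0,-5,-0.3],[0,0,0,0,-2,-4,-0.3],[0,0,0,1,-5,0,-0.3],[0,0,0,1,-6,0,-0.3],[0,0,0,1,-6,0,-0.3]]]}}

```text
t: 43.02
eef_pos: [0.5576, -0.0678, 0.2162]
eef_rot: [1.0, -0.024, 0.001, 0.0]
force: [0.9, 0.0, 0.6]
gripper_width: 0.651
```

Call:
{"api": "step_arm", "payload": {"plan": [[[0,0,0,1,-5,0,-0.3],[0,0,0,0,-3,0,-0.3],[0,0,0,0,0,0,-0.3],[0,0,0,0,0,0,-0.3]]]}}

```text
t: 43.52
eef_pos: [0.571, 0.0096, 0.2156]
eef_rot: [1.0, -0.023, 0.0, 0.0]
force: [-0.2, -1.1, 0.6]
gripper_width: 0.649
```

```bash
python3 -c "
from h import *
go(.55,0,.2)
im=robot.capture('top');cv2.imwrite('pics/o_t.png',im);crop(im,405,125,525,255,4.5,'pics/o_tc.png')
im=robot.capture('side');cv2.imwrite('pics/o_s0.png',im);crop(im,300,80,430,180,5,'pics/o_s.png')"
```

```text
t 43.52 pos [0.571  0.0096 0.2156] yaw -2.66 tilt 0.02 w 0.649 F [-0.2 -1.1  0.6] | d_cm [-2.05  1.06  1.56] j6 1.59
```

View pics/o_tc.png

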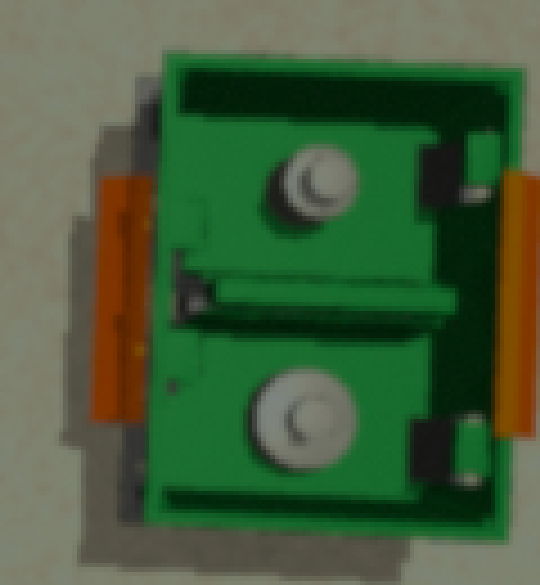

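View pics/o_s.png

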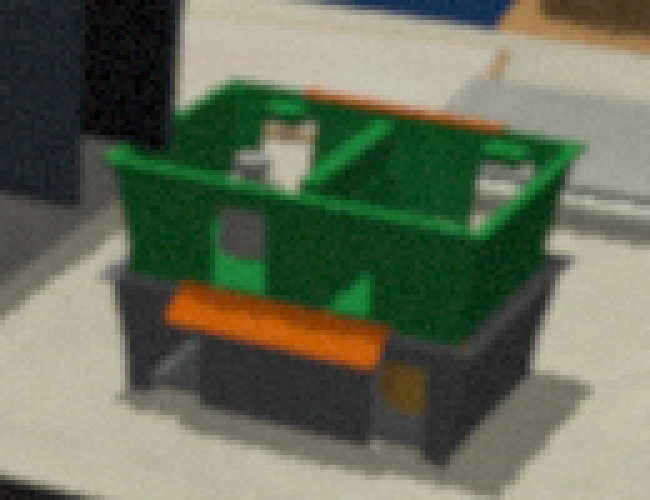

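View pics/o_s0.png

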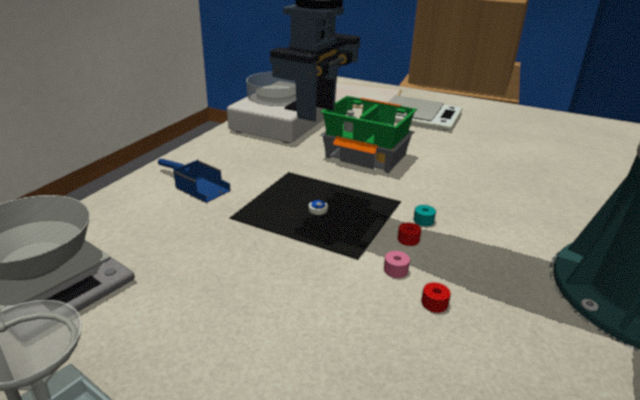

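The steel knob (crop (318,183)) and the disc (crop (304,420)) stand one to a bay. The stack is level, the level and scoop haven't moved, and the arm is clear, so I'll hand in.

```bash
python3 -c "
from plant import robot
print(robot.sign_off())"
```

```text
the job is handed in; nothing more can be done
None
```

The job is done and handed in, at about 44 s of the 136 s allowed. The hand-in reports no verdict, so the results below are my own checks.

**What I did:** I stood the brass ring in the grey tray's near bay and the brass knob in its far bay. I then set the empty green tray, turned end for end, on the lugs. Last, I stood the steel knob in the green tray's far bay and the steel disc in its near bay. Nothing was dropped.

**Last checks:**
- **Green tray:** after I released it and before the steel went in, its centre measured within 1 mm of the grey tray's and its heading within about 0.2°. It touched down 55 mm up, and the side view agreed with that height. After the steel went in, the pictures show no visible change.
- **Weights:** both steel weights are upright, one to a bay, in the final top view. I saw both brass weights standing centred before the green tray covered them. At the end only part of the brass is visible from the side.
- **Scoop and level:** neither has visibly moved in the final pictures; I did not measure them again. The arm stands clear of everything.

**Two things were off:**
- The last joint reached its 3.08 rad limit while I turned the green tray over the mat. That move stopped about 4° short, and I finished the turn nearer the grey tray.
- The gripper read about 28 mm on the 29 mm knob weights, but both were held upright.

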